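# Open the soak box with its press lever

### The arm

A 7-joint arm with a two-finger parallel gripper is mounted at the origin on a cart in front of the work surface, level with it; the furniture and walls round the work are solid. World frame = base frame: x ahead of the robot, y to its left, z up, the work surface at z = 0. Lengths are in mm, angles in rad, forces in N, time in s.
With the tool pointing down it reaches from about 400 to 875 mm from the base axis. Payload 4.4 kg.
Tool frame: the origin (TCP) lies between the finger pads; the fingertips stand ctrl.tcp_to_tips ahead of it and the grasp point (between the pads) lies 8 mm behind it (ctrl.tcp_to_tips is the distance from the TCP to the fingertips, in mm); z points along the fingers, y is the direction in which the jaws open and shut (so a half turn about z gives the same grasp; the last joint's range is limited). The gripper opens to 85 mm and grips with 20 to 120 N. Pads are 22 mm wide; open, the fingers measure 114 mm over their backs; the gripper's body (76 mm by 85 mm) begins 54 mm behind the grasp point. The pads swing forward as they close: fully open they stand 13 mm farther back than shut.
Start: joints at [-1.385, 0.628, 0.038, 1.517, -0.027, 0.996, -0.02], TCP at [161.921, 629.523, 242.313] pointing down, gripper open.
Joint ranges: [-3.06, 3.06], [-0.37, 2.12], [-1.25, 1.32], [0.18, 2.47], [-1.1, 4.24], [0.23, 1.98], [-2.94, 2.94]. Speed limits (rad/s): [2.57, 2.57, 3.14, 3.14, 3.14, 3.14, 3.14].

### API

Orientations are given as [roll, pitch, yaw] about the fixed x, y, z axes, in that order (R = Rz(yaw) Ry(pitch) Rx(roll)).
In Python, from cell import ctrl gives the robot as it stands.
- The arm moves only by the tool send_rows, never from a script. Its argument "rows" is a list of rows, each an object of numbers: "x", "y", "z": the shift along the world's x, y, z in cm; "roll": the turn about the world's z in degrees; "claw": the closure, from 0 (fully open) to 1 (shut). A call has 1 to 5 rows; each row is the pose to reach, as a shift and turn from the pose commanded when the call began; what a row does not reach only later rows make up. A row lasts 1/12 s, in which the tool goes at most 41.7 mm and 7.16 degrees, less where a joint would pass 70% of its speed; a pose out of reach is approached as far as the arm can. A call with a gripper value outside its range is refused whole. The fingers move at their own pace and stop on an object; the grip force is fixed at half the most. Time passes only in rows, so rows that repeat a pose let the fingers close. It gives the time, the measured TCP pose, the force and the opening at its end, in the units of the state.
- ctrl.read_state(): the state, without advancing time (a new reading comes with each control period).
- ctrl.get_image(name): name is "scene" or "side" or "wrist"; returns (picture, depth): 384x512x3 uint8, blue, green, red; 384x512 float32, mm along the optical axis (not along the pixel's ray), 0 where there is no reading.
- ctrl.get_calibration(name): a dict with "intrinsics" (3x3 intrinsics, pixels), "dist_coeffs" ([k1, k2, p1, p2, k3] as OpenCV has them; the pictures are not rectified), "T" (4x4, takes a point from camera to world coordinates). Camera axes: x right, y down, z forward; pixel columns grow to the right and rows downward; lengths in mm; the calibration is good to about 2 mm. A picture is of the moment at which its call begins: read the wrist's pose just before it. get_calibration takes no time and is no camera call; for the wrist camera it gives the pose at the moment of the call.
- ctrl.finish_job(): hands the job in, once; it reports no verdict.
Trained networks look in the newest picture that a camera, given by its name, has taken for a name from the list of things; names that differ only in an ending like _2 or _b are one class to them, and where a whole thing is asked for, a point or a joint stands for the part that bears it (a point fixed in the world has none). Each returns a list of dicts, best first, with "confidence" (0 to 1); they miss things now and then, are a little off and sometimes report something else, mostly with a low value. They report only what shows in the picture. A call takes as long as a camera call.
- ctrl.recognise(camera, query): "uv" ([column, row] in pixels, amid what is visible of it).
- ctrl.regions_of(camera, query): "region" (384x512 bool, what is visible of it) and "uv" ([column, row] in pixels, amid what is visible of it).
- ctrl.place_of(camera, query): "uv" ([column, row] in pixels: a listed point, or the origin of a listed thing).
The state is a dict: "clock": time; "qpos": joint angles; "qd": joint speeds; "tau": joint torques, N m; "eef_pos": TCP position; "tool_rot": TCP orientation; "force": force on the tool from outside, world axes, zero at the start; "torque": the same for the moment, N m; "width": finger opening in mm.
Only numpy, scipy, OpenCV 4.12 (cv2) and the standard library are available. Lean on these libraries where they do the work, as an engineer would, in place of code of your own. Each camera call takes 0.05 s, during which the arm holds its last target. There are 200 camera calls.

### The job

Open the instrument soak box on the worktop with its press lever: first push the sliding stop all the way out from under the lever with your fingertips, then press the lever's long end all the way down onto its rubber bumper so that the short end raises the heavy lid. Finish while still holding the lever down with the lid raised. Pick nothing up, do not touch the lid itself, and leave the vial, the cup and the gauze pack where they are.

Things in the scene. Friction and masses are not known exactly. Their poses are not given: they have to be found in the camera images.
- stand: Fixed steel base, 339 mm long. Origin on the worktop straight under the lever's pivot; x points from the pivot to the soak box (open steel, 78 x 140 mm, 93 mm high, front wall at x 74 mm), y to the left of someone facing the box, z up. Two aluminium cheeks, 44 mm long in x, y -36 to 36 mm, top at z 106 mm, carry the pivot. The stop's rail runs along y at x -50 mm, y 25 to 175 mm.
- bumper (a point): Centre of the top of the fixed round rubber bumper (24 mm wide, 40 mm above the worktop) on which the lever's long arm lies when fully down; at x -122 mm, y 0 of the stand.
- lever: Lever, loose but captive by its pin; straight aluminium bar 24 mm wide, 8 mm thick. Origin on the pivot, 90 mm above the worktop. Long arm to the stand's -x, 164 mm; short arm 58 mm, its upturned tip under the lid's tongue. At rest its axes are level and the bar slopes 0.41 rad, long end up; pressed, it turns 0.76 rad about y to lie on the bumper. Takes 2 to 6 N at the pad; rises again if let go.
- lever_pad (a point): Centre of the top of the 44 x 44 mm press pad on the lever's long end, 142 mm from the pivot; 150 mm above the worktop at rest, about 47 mm when fully down. It moves on an arc about the pivot: in the stand's frame its x runs from -129 mm (rest) over -142 mm (level) to -132 mm (down).
- lid: Heavy hinged steel lid of the box, 148 mm wide, 12 mm thick, about 2 kg, with a 36 mm wide tongue reaching 124 mm in front of the hinge, over the lever's short tip. Origin on the hinge at its far edge, at (150, 0, 93 mm) in the stand's frame; level when shut, as at the start. It turns about y as it opens: about 0.40 rad when the lever is fully down.
- stop (a joint): Travel of the sliding stop in m along the stand's +y: 0 to 0.01 at the start (its tongue lies 3 mm under the lever and blocks it), 0.06 when all the way out against its end. Stiff slide: about 2 N of friction, stays where it is left.
- stop_post (a point): On the axis of the upright round steel post, 127 mm above the worktop. Post 16 mm thick, black ball 22 mm on top (to z 173 mm); at x -50 mm, y 85 mm + stop travel of the stand. A steel tongue, 14 mm wide, top at z 101.5 mm, runs from it 101 mm towards and under the lever. Fingertips fit above the tongue in the 65 mm gap between lever and post, to push the post away from the lever (stand's +y).
- vial_0: Small white vial with a red cap, 26 mm wide, 54 mm tall, to the right of the lever; leave it. Origin at the centre of its underside.
- steel_cup: Small steel cup, 56 mm wide, 64 mm tall, to the right of the lever; leave it. Origin at the centre of its underside.
- gauze_pack: Flat white gauze pack 52 x 75 x 9 mm, near the long end, on the right; leave it. Origin at the centre of its underside.

How it is judged:
By the outcome, as a careful person would: the job done as asked, in the order asked, and still so for the second after the job is handed in, while the arm keeps its last pose, push and grip.
It also fails if it takes over 38 s, if anything falls off the work surface, if the arm or the gripper's body presses on something with over 40 N, if the wrist force passes 120 N, or if a joint passes its speed limit or range.

## Working session

There is one attempt and no reset: what is moved stays moved. The work goes in short steps, Python scripts to look and compute and a tool call to move; the robot and the scene stay as the last step left them, time stands still between calls to the robot, and variables do not carry over. Pictures are saved under pics/ and viewed, on a budget of 10 in all, crops included, one or two more only if the job needs it, and the job is handed in when it is done.

Besides the shell and the picture viewer there is one more tool, called by a JSON object that holds its "op" and its "data". send_rows: Moves the arm, as the interface text tells. Its arguments: {"type":"object","properties":{"rows":{"type":"array"}},"required":["rows"]}

```bash
mkdir -p pics
cat > h.py <<'E'
import numpy as np, cv2
from cell import ctrl
def ray(cam,uv):
    c=ctrl.get_calibration(cam);K=np.array(c["intrinsics"],float);d=np.array(c["dist_coeffs"],float);T=np.array(c["T"],float)
    p=cv2.undistortPoints(np.array([[uv]],float),K,d)[0,0]
    return T[:3,3],T[:3,:3]@np.array([p[0],p[1],1])
def onz(cam,uv,z):
    o,r=ray(cam,uv);return o+r*(z-o[2])/r[2]
def bydepth(cam,uv,D):
    o,r=ray(cam,uv);u,v=[int(round(a)) for a in uv];w=D[max(v-2,0):v+3,max(u-2,0):u+3];w=w[w>0]
    return o+r*np.median(w) if len(w) else None
E
python3 - <<'E'
from h import *
np.set_printoptions(precision=1,suppress=True)
print({k:v for k,v in ctrl.read_state().items()},ctrl.tcp_to_tips)
ims=[]
for cam in("scene","side"):
    I,D=ctrl.get_image(cam);cv2.imwrite(f"pics/{cam}0.png",I)
    for q,z in(("stand",0),("bumper",40),("lever",90),("lever_pad",150),("stop_post",127),("lid",93),("vial_0",0),("steel_cup",0),("gauze_pack",0)):
        r=ctrl.place_of(cam,q)
        for a in r[:2]:print(cam,q,round(a["confidence"],2),np.array(a["uv"]),onz(cam,a["uv"],z),bydepth(cam,a["uv"],D))
print(ctrl.read_state()["clock"])
E
```

```text
{'clock': 0.0, 'qpos': array([-1.4,  0.6,  0. ,  1.5, -0. ,  1. , -0. ]), 'qd': array([0., 0., 0., 0., 0., 0., 0.]), 'tau': array([  0. , -56.3,   1.2, -19.3,   0. ,   0. ,  -0. ]), 'eef_pos': array([161.8, 628.9, 241.4]), 'tool_rot': array([-3.1,  0. ,  2.9]), 'force': array([ 0.9,  0.2, -0.6]), 'torque': array([-0. ,  0. , -0.1]), 'width': 85.45436256722304} 11.0
scene stand 0.68 [240.2 232.1] [595.1  99.4   0. ] [590.  101.7   6.5]
scene bumper 0.81 [284.5 244.8] [491.2  51.2  40. ] [491.2  51.2  39.9]
scene lever 0.59 [239.4 201.6] [598.8  95.8  90. ] [590.5  99.6  99.2]
scene lever_pad 0.96 [286.8 210.5] [483.3  56.3 150. ] [485.6  54.8 147.2]
scene stop_post 0.9 [224.  225.7] [524.3 163.6 127. ] [519.1 165.6 133.4]
scene lid 0.66 [189.4 168.4] [742.1 147.2  93. ] [727.6 151.5 105.7]
scene vial_0 0.73 [193.1 168.2] [844.1 107.7   0. ] [722.3 144.8 107.5]
scene vial_0 0.7 [297.1 219.4] [566.3 -29.6   0. ] [552.1 -19.1  19.3]
scene steel_cup 0.85 [271.3 198.3] [652.6 -12.5   0. ] [643.   -6.7  11.2]
scene gauze_pack 0.65 [327.6 232.2] [501.9 -67.6   0. ] [496.8 -62.9   7.9]
side stand 0.58 [246.8 236.9] [595.8  95.3   0. ] [594.   58.3  21.3]
side bumper 0.74 [192.8 231.5] [489.4  49.6  40. ] [489.4  49.4  40.1]
side lever 0.66 [249.4 197.7] [600.   93.6  90. ] [598.2  60.3 105.7]
side lever 0.43 [192.3 232.7] [496.3 -43.8  90. ] [488.6  46.8  39. ]
side lever_pad 0.91 [187.1 178.3] [483.2  52.2 150. ] [483.   54.2 149.1]
side stop_post 0.56 [210.8 165.4] [522.6 175.8 127. ] [523.3 155.4 134.9]
side lid 0.83 [313.8 181.8] [740.2 163.3  93. ] [732.3 124.8 109.6]
side vial_0 0.79 [234.7 271.6] [568.4 -29.6  -0. ] [568.2 -40.7   7.5]
side steel_cup 0.85 [281.4 269.8] [653.9 -26.4   0. ] [651.8 -41.6  10.3]
side gauze_pack 0.9 [200.4 287.3] [508.5 -75.3   0. ] [509.5 -88.9   9.9]
1.0
```

View pictures.

View pics/scene0.png

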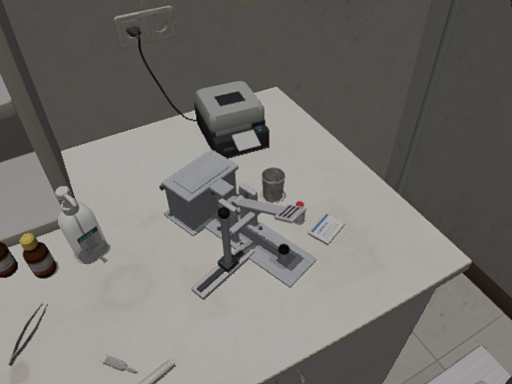

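View pics/side0.png

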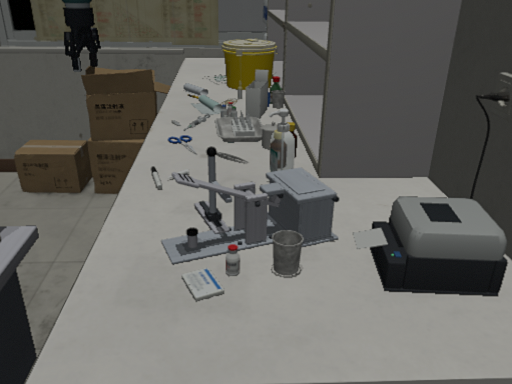

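Run:
```python
from h import *
from scipy.optimize import least_squares
np.set_printoptions(precision=1,suppress=True)
# stand pose fit to both cameras' pixels (stand-frame points; stop travel free)
obs={"scene":{"b":(284.5,244.8),"p":(286.8,210.5),"s":(224,225.7),"l":(189.4,168.4)},"side":{"b":(192.8,231.5),"p":(187.1,178.3),"s":(210.8,165.4),"l":(313.8,181.8)}}
def pts(q):return {"b":(-122,0,40),"p":(-129,0,150),"s":(-50,85+q[3],127),"l":(150,0,93)}
def f(q):
    e=[];c,s=np.cos(q[2]),np.sin(q[2])
    for cam,o in obs.items():
        k=ctrl.get_calibration(cam);Ti=np.linalg.inv(np.array(k["T"],float))
        for n,uv in o.items():
            x,y,z=pts(q)[n];w=np.array([q[0]+c*x-s*y,q[1]+s*x+c*y,z])
            P=Ti[:3,:3]@w+Ti[:3,3]
            e+=list(cv2.projectPoints(P[None],np.zeros(3),np.zeros(3),np.array(k["intrinsics"],float),np.array(k["dist_coeffs"],float))[0][0,0]-uv)
    return np.array(e)
r=least_squares(f,[600,96,.39,3],loss="soft_l1");q=r.x
print(q,np.degrees(q[2]),f(q).reshape(-1,2))
c,s=np.cos(q[2]),np.sin(q[2])
for n,(x,y) in dict(pad=(-129,0),padlevel=(-142,0),paddown=(-132,0),post0=(-50,85+q[3]),gap=(-50,45),postend=(-50,145)).items():print(n,q[0]+c*x-s*y,q[1]+s*x+c*y)
print(np.degrees(ctrl.read_state()["tool_rot"]))
```

```text
[602.9  97.3   0.4   6.1] 21.08479452519181 [[-0.4  1.1]
 [ 2.8 -0.8]
 [-0.1  0.5]
 [-1.8  0.4]
 [-0.1 -0.9]
 [-0.4  0.3]
 [ 0.3  2. ]
 [ 2.3  2.3]]
pad 482.51073520975785 50.86556133127764
padlevel 470.38109769054483 46.188821692116505
paddown 479.7115880899395 49.78631372224046
post0 523.4473887367869 164.28928648923272
gap 540.0328952294174 121.27295516653253
postend 504.0579749281778 214.57785916047845
[180.   -0.  165.6]
```

Scene view: the post ball is at (223,213), the press pad at (290,211), the bumper at (284,250), and the bottles are on the left near (80,220). Side view agrees: ball (211,152), bumper (192,235), gauze (203,284), and vial/cup at (233,262)/(287,252). I'll check the bottles against the travel path.

Run:
```python
from h import *
for uv in((90,262),(42,275),(66,195)):print(onz("scene",uv,0).round(),onz("scene",uv,190).round())
```

```text
[673. 412.   0.] [504. 395. 190.]
[688. 510.  -0.] [515. 466. 190.]
[905. 419.   0.] [673. 400. 190.]
```

{"op": "send_rows", "data": {"rows": [{"x": 0, "y": 0, "z": 2, "roll": 7, "claw": 1}, {"x": 1, "y": -2, "z": 4, "roll": 14, "claw": 1}, {"x": 2, "y": -5, "z": 5, "roll": 21, "claw": 1}, {"x": 4, "y": -8, "z": 5, "roll": 28, "claw": 1}, {"x": 6, "y": -11, "z": 5, "roll": 35, "claw": 1}]}}

```text
clock: 1.42
eef_pos: [221.9, 519.0, 293.2]
tool_rot: [3.14, 0.001, -2.774]
force: [1.6, 0.8, 0.1]
width: 25.8
```

{"op": "send_rows", "data": {"rows": [{"x": 2.5, "y": -3.2, "claw": 1}, {"x": 5, "y": -6.4, "claw": 1}, {"x": 7.5, "y": -9.6, "claw": 1}, {"x": 10, "y": -12.8, "claw": 1}, {"x": 12.5, "y": -16, "claw": 1}]}}

```text
$.rows[0]: bad value
```

{"op": "send_rows", "data": {"rows": [{"x": 2.5, "y": -3.2, "claw": 1}, {"x": 5, "y": -6.4, "claw": 1}, {"x": 7.5, "y": -9.6, "claw": 1}, {"x": 10, "y": -12.8, "claw": 1}, {"x": 12.5, "y": -16, "claw": 1}]}}

```text
$.rows[0]: bad value
```

{"op": "send_rows", "data": {"rows": [{"x": 2.5, "y": -3.0, "claw": 1}, {"x": 5, "y": -6, "z": -1, "claw": 1}, {"x": 6.9, "y": -8, "z": -3, "claw": 1}, {"x": 6.9, "y": -8, "z": -5, "claw": 1}, {"x": 6.9, "y": -8, "z": -7, "claw": 1}]}}

```text
$.rows[0]: bad value
```

Run:
```python
from h import *
I,D=ctrl.get_image("scene");J,_=ctrl.get_image("side")
cv2.imwrite("pics/both1.png",np.hstack([cv2.resize(I[120:310,130:340],(400,362)),cv2.resize(J[90:280,130:340],(400,362))]))
s=ctrl.read_state();print(s["eef_pos"],s["width"],s["force"],s["clock"])
```

```text
[227.51043267 513.82693331 292.76706021] 9.60801563499653 [0.83503885 0.7443261  0.37307338] 1.5167
```

View pics/both1.png

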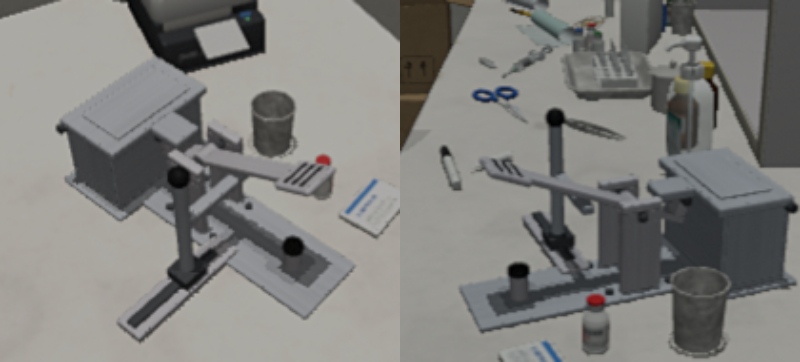

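The rows were refused because every key is required. The view confirms the layout: the post ball is at (178,178) in the left crop and its tongue runs under the lever. Resending with all keys.

{"op": "send_rows", "data": {"rows": [{"x": 2.5, "y": -3.2, "z": 0, "roll": 0, "claw": 1}, {"x": 5, "y": -6.4, "z": 0, "roll": 0, "claw": 1}, {"x": 7.5, "y": -9.6, "z": 0, "roll": 0, "claw": 1}, {"x": 10, "y": -12.8, "z": 0, "roll": 0, "claw": 1}, {"x": 12.5, "y": -16, "z": 0, "roll": 0, "claw": 1}]}}

```text
clock: 1.93
eef_pos: [347.8, 358.3, 292.5]
tool_rot: [3.141, 0.001, -2.783]
force: [0.6, 0.2, 0.8]
width: -0.0
```

{"op": "send_rows", "data": {"rows": [{"x": 2.5, "y": -3.2, "z": 0, "roll": 0, "claw": 1}, {"x": 5, "y": -6.4, "z": 0, "roll": 0, "claw": 1}, {"x": 7.5, "y": -9.6, "z": 0, "roll": 0, "claw": 1}, {"x": 10, "y": -12.8, "z": 0, "roll": 0, "claw": 1}, {"x": 12.5, "y": -16, "z": 0, "roll": 0, "claw": 1}]}}

```text
clock: 2.35
eef_pos: [473.0, 198.2, 292.6]
tool_rot: [3.141, 0.001, -2.783]
force: [-0.0, -0.4, -0.1]
width: -0.1
```

{"op": "send_rows", "data": {"rows": [{"x": 2.5, "y": -3, "z": 0, "roll": 0, "claw": 1}, {"x": 5, "y": -6, "z": 0, "roll": 0, "claw": 1}, {"x": 6.9, "y": -8, "z": 0, "roll": 0, "claw": 1}, {"x": 6.9, "y": -8, "z": -2, "roll": 0, "claw": 1}, {"x": 6.9, "y": -8, "z": -4, "roll": 0, "claw": 1}]}}

```text
clock: 2.77
eef_pos: [543.4, 117.6, 252.7]
tool_rot: [-3.14, 0.004, -2.788]
force: [-0.1, 1.2, -0.4]
width: 0.0
```

Run:
```python
from h import *
I,D=ctrl.get_image("scene");J,_=ctrl.get_image("side")
cv2.imwrite("pics/both2.png",np.hstack([cv2.resize(I[120:310,130:340],(400,362)),cv2.resize(J[90:280,130:340],(400,362))]))
W,D=ctrl.get_image("wrist")
for q,z in(("stop_post",127),("lever_pad",150),("bumper",40)):
  for a in ctrl.place_of("wrist",q)[:1]:print(q,a["confidence"],a["uv"],onz("wrist",a["uv"],z))
s=ctrl.read_state();print(s["eef_pos"],s["width"],s["force"],s["clock"])
```

```text
stop_post 0.66 [301.5, 187.8] [524.14426998 162.48478933 127.        ]
lever_pad 0.9 [202.0, 107.9] [485.68211922  53.15053855 150.        ]
bumper 0.89 [218.0, 107.4] [487.64524747  52.87206213  40.        ]
[541.54898003 120.28917945 253.51233602] 0.15965696583780933 [-0.70723595 -1.05179243 -0.35717075] 3.0667
```

View pics/both2.png

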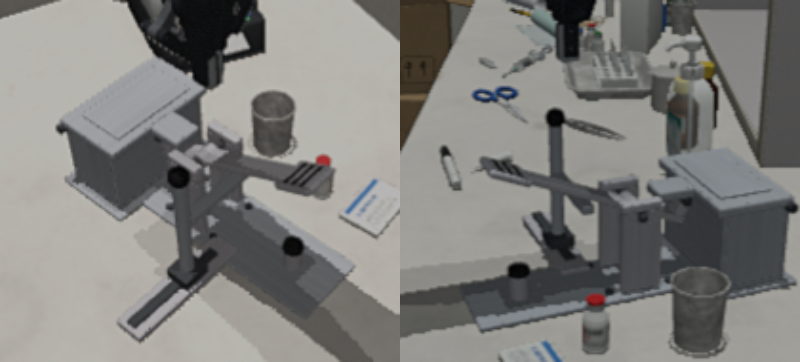

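Both crops show the closed fingers hanging above the gap: tips at (207,85) left and (567,60) right. The wrist camera's post and pad positions match the fit within 3 mm. Descending.

{"op": "send_rows", "data": {"rows": [{"x": 0, "y": 0, "z": -3, "roll": 0, "claw": 1}, {"x": 0, "y": 0, "z": -6, "roll": 0, "claw": 1}, {"x": 0, "y": 0, "z": -9, "roll": 0, "claw": 1}, {"x": 0, "y": 0, "z": -11.5, "roll": 0, "claw": 1}, {"x": 0, "y": 0, "z": -11.5, "roll": 0, "claw": 1}]}}

```text
clock: 3.48
eef_pos: [538.4, 119.4, 134.2]
tool_rot: [3.141, -0.007, -2.782]
force: [-0.6, -0.4, 0.0]
width: 0.1
```

Run:
```python
from h import *
I,D=ctrl.get_image("scene");J,_=ctrl.get_image("side")
cv2.imwrite("pics/both3.png",np.hstack([cv2.resize(I[120:310,130:340],(400,362)),cv2.resize(J[90:280,130:340],(400,362))]))
s=ctrl.read_state();print(s["eef_pos"],s["force"],s["clock"])
```

```text
[541.34751118 119.99141409 138.06950506] [-0.14289559 -0.04079489  0.88481588] 3.5833
```

View pics/both3.png

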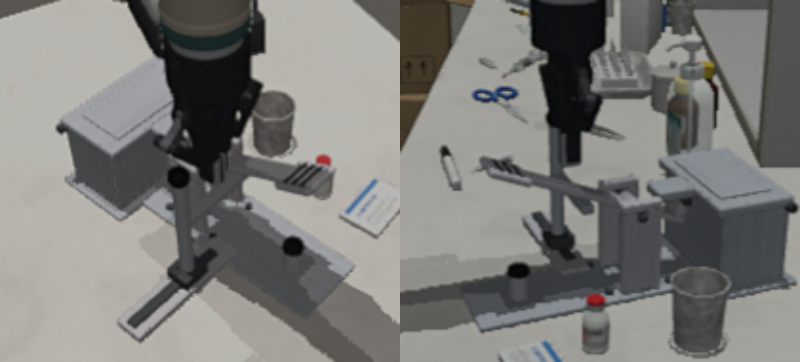

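The fingers sit in the gap between lever and post, with no contact force. Pushing along stand +y.

{"op": "send_rows", "data": {"rows": [{"x": -0.36, "y": 0.93, "z": 0, "roll": 0, "claw": 1}, {"x": -0.72, "y": 1.87, "z": 0, "roll": 0, "claw": 1}, {"x": -1.08, "y": 2.8, "z": 0, "roll": 0, "claw": 1}, {"x": -1.44, "y": 3.73, "z": 0, "roll": 0, "claw": 1}, {"x": -1.8, "y": 4.67, "z": 0, "roll": 0, "claw": 1}]}}

```text
clock: 4.0
eef_pos: [524.6, 168.1, 139.5]
tool_rot: [-3.141, 0.006, -2.782]
force: [2.1, -1.7, 7.6]
width: -0.1
```

{"op": "send_rows", "data": {"rows": [{"x": -0.18, "y": 0.47, "z": 0, "roll": 0, "claw": 1}, {"x": -0.36, "y": 0.93, "z": 0, "roll": 0, "claw": 1}, {"x": -0.54, "y": 1.4, "z": 0, "roll": 0, "claw": 1}, {"x": -0.72, "y": 1.87, "z": 0, "roll": 0, "claw": 1}, {"x": -0.72, "y": 1.87, "z": 0, "roll": 0, "claw": 1}]}}

```text
clock: 4.42
eef_pos: [517.2, 188.3, 139.4]
tool_rot: [3.14, 0.006, -2.78]
force: [0.7, 1.9, 6.2]
width: -0.0
```

Run:
```python
from h import *
I,D=ctrl.get_image("scene");J,_=ctrl.get_image("side")
cv2.imwrite("pics/both4.png",np.hstack([cv2.resize(I[120:310,130:340],(400,362)),cv2.resize(J[90:280,130:340],(400,362))]))
for c in("scene","side"):
  for a in ctrl.place_of(c,"stop_post")[:1]:print(a["confidence"],a["uv"],onz(c,a["uv"],127))
s=ctrl.read_state();print(s["eef_pos"],s["force"],s["clock"])
```

```text
0.98 [203.6, 243.0] [505.23388592 212.28969368 127.        ]
0.55 [206.5, 157.6] [511.99772743 222.89943303 127.        ]
[517.15604566 188.16978504 139.36576664] [0.86086452 1.33538306 5.98526668] 4.6167
```

View pics/both4.png

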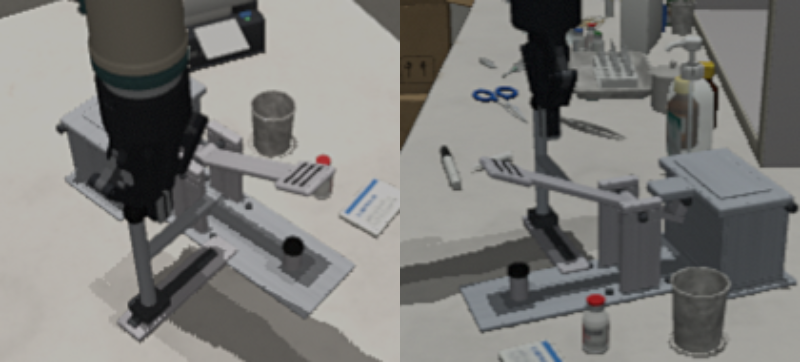

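The post is now near the far end of its rail, close to the end position (504,215). There is a steady 6 N upward force, so the gripper is probably resting on the ball. I'll raise 8 mm and push on until the end stop is felt.

{"op": "send_rows", "data": {"rows": [{"x": 0.1, "y": -0.3, "z": 0.8, "roll": 0, "claw": 1}, {"x": 0, "y": 0, "z": 0.8, "roll": 0, "claw": 1}, {"x": -0.1, "y": 0.25, "z": 0.8, "roll": 0, "claw": 1}, {"x": -0.2, "y": 0.5, "z": 0.8, "roll": 0, "claw": 1}, {"x": -0.2, "y": 0.5, "z": 0.8, "roll": 0, "claw": 1}]}}

```text
clock: 5.03
eef_pos: [513.0, 190.8, 145.2]
tool_rot: [3.141, -0.001, -2.781]
force: [-0.9, -0.7, 0.1]
width: 0.3
```

{"op": "send_rows", "data": {"rows": [{"x": -0.1, "y": 0.25, "z": 0, "roll": 0, "claw": 1}, {"x": -0.2, "y": 0.5, "z": 0, "roll": 0, "claw": 1}, {"x": -0.2, "y": 0.5, "z": 0, "roll": 0, "claw": 1}]}}

```text
clock: 5.28
eef_pos: [512.1, 193.3, 145.1]
tool_rot: [-3.139, -0.001, -2.784]
force: [1.5, -3.8, 0.6]
width: -0.1
```

{"op": "send_rows", "data": {"rows": [{"x": -0.1, "y": 0.25, "z": 0, "roll": 0, "claw": 1}, {"x": -0.2, "y": 0.5, "z": 0, "roll": 0, "claw": 1}, {"x": -0.2, "y": 0.5, "z": 0, "roll": 0, "claw": 1}]}}

```text
clock: 5.53
eef_pos: [511.8, 193.6, 145.2]
tool_rot: [-3.134, -0.001, -2.787]
force: [5.2, -13.2, 0.1]
width: -0.2
```

Force rose to 14 N with only 0.4 mm of movement, so the stop is against its end. Backing off, rising and moving over the pad.

{"op": "send_rows", "data": {"rows": [{"x": 0.9, "y": -2.3, "z": 0, "roll": 0, "claw": 1}, {"x": 0.9, "y": -2.3, "z": 4, "roll": 0, "claw": 1}, {"x": 0.9, "y": -2.3, "z": 7.5, "roll": 0, "claw": 1}, {"x": 0, "y": -6, "z": 7.5, "roll": 0, "claw": 1}, {"x": -0.9, "y": -9, "z": 7.5, "roll": 0, "claw": 1}]}}

```text
clock: 5.95
eef_pos: [502.1, 110.9, 222.2]
tool_rot: [3.141, 0.005, -2.779]
force: [0.0, -1.4, -0.8]
width: -0.4
```

{"op": "send_rows", "data": {"rows": [{"x": -0.9, "y": -3, "z": 0, "roll": 0, "claw": 1}, {"x": -1.7, "y": -5.8, "z": 0, "roll": 0, "claw": 1}, {"x": -1.7, "y": -5.8, "z": -2, "roll": 0, "claw": 1}, {"x": -1.7, "y": -5.8, "z": -4, "roll": 0, "claw": 1}, {"x": -1.7, "y": -5.8, "z": -4, "roll": 0, "claw": 1}]}}

```text
clock: 6.37
eef_pos: [481.3, 51.5, 177.8]
tool_rot: [3.14, -0.006, -2.784]
force: [-1.7, 0.3, -0.4]
width: -0.0
```

Run:
```python
from h import *
I,D=ctrl.get_image("scene");J,_=ctrl.get_image("side")
cv2.imwrite("pics/both5.png",np.hstack([cv2.resize(I[120:310,130:340],(400,362)),cv2.resize(J[90:280,130:340],(400,362))]))
for c in("scene","side"):
  for q,z in(("stop_post",127),("lever_pad",150)):
   for a in ctrl.place_of(c,q)[:1]:print(c,q,a["confidence"],a["uv"],onz(c,a["uv"],z))
s=ctrl.read_state();print(s["eef_pos"],s["force"],s["clock"])
```

```text
scene stop_post 0.77 [202.2, 247.5] [497.20828854 218.44325369 127.        ]
scene lever_pad 0.83 [288.4, 212.0] [478.79134614  55.73825756 150.        ]
side stop_post 0.77 [203.1, 156.9] [504.41240274 227.43689286 127.        ]
side lever_pad 0.56 [184.2, 175.9] [477.03191736  63.75739879 150.        ]
[484.4327348   52.49517109 181.18699808] [ 0.64674285 -0.03858701  0.12156494] 6.6667
```

View pics/both5.png

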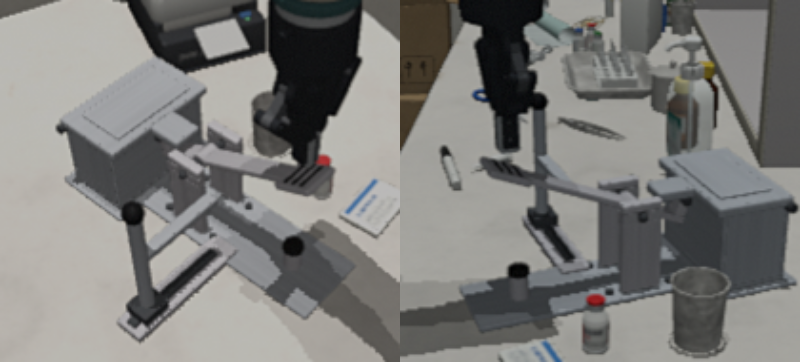

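The post stands at the rail's end, the tongue is clear of the lever, and the fingertips are above the pad at (309,160) in the left crop. Pressing along the arc.

{"op": "send_rows", "data": {"rows": [{"x": 0, "y": 0, "z": -1.2, "roll": 0, "claw": 1}, {"x": -0.1, "y": 0, "z": -2.2, "roll": 0, "claw": 1}, {"x": -0.4, "y": -0.15, "z": -3.2, "roll": 0, "claw": 1}, {"x": -0.75, "y": -0.3, "z": -4.2, "roll": 0, "claw": 1}, {"x": -0.95, "y": -0.35, "z": -5.2, "roll": 0, "claw": 1}]}}

```text
clock: 7.08
eef_pos: [475.0, 48.9, 129.1]
tool_rot: [-3.141, 0.002, -2.782]
force: [-0.3, 0.5, 5.0]
width: -0.1
```

{"op": "send_rows", "data": {"rows": [{"x": -0.15, "y": -0.05, "z": -1, "roll": 0, "claw": 1}, {"x": -0.25, "y": -0.1, "z": -2, "roll": 0, "claw": 1}, {"x": -0.25, "y": -0.1, "z": -3, "roll": 0, "claw": 1}, {"x": -0.2, "y": -0.1, "z": -4, "roll": 0, "claw": 1}, {"x": 0, "y": 0, "z": -5, "roll": 0, "claw": 1}]}}

```text
clock: 7.5
eef_pos: [474.2, 48.6, 78.4]
tool_rot: [-3.142, 0.0, -2.782]
force: [-1.5, -0.4, 2.8]
width: -0.0
```

{"op": "send_rows", "data": {"rows": [{"x": 0.2, "y": 0.1, "z": -0.8, "roll": 0, "claw": 1}, {"x": 0.4, "y": 0.15, "z": -1.5, "roll": 0, "claw": 1}, {"x": 0.5, "y": 0.2, "z": -1.9, "roll": 0, "claw": 1}, {"x": 0.5, "y": 0.2, "z": -1.9, "roll": 0, "claw": 1}]}}

```text
clock: 7.83
eef_pos: [478.3, 50.0, 60.9]
tool_rot: [3.142, -0.002, -2.783]
force: [-7.5, -1.6, 31.6]
width: 0.0
```

31 N means the lever is on the bumper. I'll ease off slightly and check.

{"op": "send_rows", "data": {"rows": [{"x": 0, "y": 0, "z": 0.1, "roll": 0, "claw": 1}, {"x": 0, "y": 0, "z": 0.1, "roll": 0, "claw": 1}, {"x": 0, "y": 0, "z": 0.1, "roll": 0, "claw": 1}]}}

```text
clock: 8.08
eef_pos: [478.2, 50.0, 61.3]
tool_rot: [3.141, -0.002, -2.783]
force: [-6.8, -0.9, 22.3]
width: -0.0
```

Run:
```python
from h import *
I,D=ctrl.get_image("scene");J,_=ctrl.get_image("side")
cv2.imwrite("pics/both6.png",np.hstack([cv2.resize(I[120:310,130:340],(400,362)),cv2.resize(J[90:280,130:340],(400,362))]))
for c in("scene","side"):
  for q,z in(("stop_post",127),("lever_pad",47),("vial_0",0),("steel_cup",0),("gauze_pack",0)):
   for a in ctrl.place_of(c,q)[:1]:print(c,q,round(a["confidence"],2),a["uv"],onz(c,a["uv"],z).round())
s=ctrl.read_state();print(s["eef_pos"],s["force"],s["clock"])
```

```text
scene stop_post 0.74 [201.2, 245.4] [502. 218. 127.]
scene lever_pad 0.73 [288.9, 249.3] [473.  53.  47.]
scene steel_cup 0.75 [272.4, 195.2] [660. -20.   0.]
scene gauze_pack 0.63 [327.0, 227.4] [514. -75.   0.]
side stop_post 0.61 [203.3, 156.2] [505. 232. 127.]
side lever_pad 0.73 [184.7, 227.6] [474.  53.  47.]
side vial_0 0.4 [200.0, 286.2] [508. -72.   0.]
side steel_cup 0.89 [285.5, 269.6] [662. -26.   0.]
side gauze_pack 0.64 [201.5, 285.4] [510. -70.   0.]
[478.13196297  50.00132365  61.33506609] [-6.60383413 -1.42804412 21.48085287] 8.6833
```

View pics/both6.png

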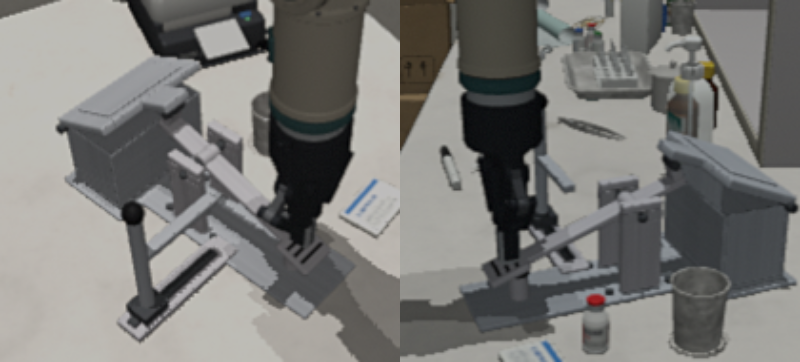

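The lever lies on the bumper, the lid is raised, the stop is fully out, and the vial, cup and gauze are unmoved. The press is steady at about 21 N, so I'm handing in.

```bash
python3 -c "
from cell import ctrl
print(ctrl.finish_job());s=ctrl.read_state();print(s['clock'],s['force'],s['eef_pos'])"
```

```text
the job is handed in; nothing more can be done
None
the job is handed in; nothing more can be done
```

The soak box is open. I pushed the stop out to its end, pressed the lever down onto its bumper, and handed in at about 8.7 s while still holding it down. No verdict was reported.

**Last checks:**
- **Stop:** the force rose to 14 N with only 0.4 mm of movement, so it is against its end. In the pictures the post stands at the end of its rail and the tongue is clear of the lever.
- **Lever and lid:** fingertip height was 50 mm. The upward force was steady at 21 N, against the 2 to 6 N the lever alone takes, so the lever is on the bumper. The pictures show the lid raised.
- **Vial, cup and gauze:** I saw no sign of movement in the final picture. The networks' positions for the cup and gauze were within about 15 mm of the first readings, about their usual scatter. In the last check the scene camera missed the vial, and the side camera's low-confidence "vial" landed on the gauze pack. In the picture the vial is where it was.

**Less clean moments:**
- During the push the gripper briefly rode on the post's ball with 6 to 8 N upward. I raised it 8 mm, which cleared it.
- The first press reached 31 N before I eased it to 21 N.
- Three move calls were refused at the start for missing keys, and nothing moved.
- The side camera placed the post about 15 mm beyond its end position; the scene camera and the contact force agreed with each other, and I relied on those.

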